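Unlock the jar carousel and bring the pacifier jar to the front

ROBOT

A 7-joint arm with a two-finger parallel gripper is mounted at the origin on the work surface. World frame = base frame: x ahead of the robot, y to its left, z up, the work surface at z = 0. Lengths are in m, angles in rad, forces in N, time in s.
With the tool pointing down it reaches from about 0.425 to 0.925 m from the base axis. Payload 6.8 kg.
Tool frame: the origin (TCP) lies at the very end of the fingers, on their centre line; the grasp point (between the pads) lies 19 mm behind it (tcp_to_grasp is the distance from the TCP to the grasp point, in m); z points along the fingers, y is the direction in which the jaws open and shut (so a half turn about z gives the same grasp; the last joint's range is limited). The gripper opens to 85 mm and grips with 20 to 120 N. Pads are 22 mm wide; open, the fingers measure 114 mm over their backs; the gripper's body (76 mm by 85 mm) begins 54 mm behind the grasp point. The pads swing forward as they close: fully open they stand 13 mm farther back than shut.
Start: joints at [1.033, 0.477, 0.022, 1.555, -0.011, 1.109, -0.083], TCP at [0.281, -0.614, 0.231] pointing down, gripper open.
Joint ranges: [-2.96, 2.96], [-0.34, 2.1], [-1.41, 1.46], [0.24, 2.44], [-1.37, 4.51], [0.17, 1.92], [-2.96, 2.96]. Speed limits (rad/s): [2.39, 2.39, 3.14, 3.14, 3.14, 3.14, 3.14].

INTERFACE

Orientations are given as a unit quaternion [w, x, y, z].
In Python, from station import * gives the robot as it stands.
- The arm moves only by the tool apply_moves, never from a script. Its argument "increments" is one flat list of numbers, 5 for each row, row after row: the finger opening in mm, from 0 to 85.4, then the shift along the tool's x, y, z in mm, then the turn about the tool's z in degrees. In form: [claw, tx, ty, tz, roll, claw, tx, ty, tz, roll, ...]. A call has 1 to 12 rows; each row shifts and turns the pose as measured when the row begins, along the tool's axes as they then stand; what a row does not reach is not made up. A row lasts 1/8 s, in which the tool goes at most 62.5 mm and 10.7 degrees, less where a joint would pass 70% of its speed; a pose out of reach is approached as far as the arm can. A call with a gripper value outside its range is refused whole. The fingers move at their own pace and stop on an object; "squeeze" is the grip in N (left out, the last holds). Time passes only in rows, so rows that do not move let the fingers close. It gives the time, the measured TCP pose, the force and the opening at its end, in the units of the state.
- get_obs(): the state, without advancing time (a new reading comes with each control period).
- read_camera(name): name is "scene" or "top" or "wrist"; returns (picture, depth): 400x640x3 uint8, blue, green, red; 400x640 float32, m along the optical axis (not along the pixel's ray), 0 where there is no reading.
- get_calibration(name): a dict with "mtx" (3x3 intrinsics, pixels), "camera_from_world" (4x4, takes a point from world to camera coordinates); the wrist camera has in their place "T_tool_cam" (4x4, takes a point from camera to tool coordinates, whose origin is the TCP and whose axes are the flange's). Camera axes: x right, y down, z forward; pixel columns grow to the right and rows downward; lengths in m; the calibration is good to about 2 mm. A picture is of the moment at which its call begins: read the wrist's pose just before it. get_calibration takes no time and is no camera call.
- hand_in(): hands the job in, once; it reports no verdict.
Trained networks look in the newest picture that a camera, given by its name, has taken for a name from the list of things; names that differ only in an ending like _2 or _b are one class to them, and where a whole thing is asked for, a point or a joint stands for the part that bears it (a point fixed in the world has none). Each returns a list of dicts, best first, with "p" (0 to 1); they miss things now and then, are a little off and sometimes report something else, mostly with a low value. They report only what shows in the picture. A call takes as long as a camera call. They do not tell look-alikes from the thing itself.
- outline_of(camera, thing): "pixels" (400x640 bool, what is visible of it) and "extent" ([centre column, centre row, width, height] in pixels, round what is visible of it).
The state is a dict: "t": time; "q": joint angles; "joint_vel": joint speeds; "joint_torque": joint torques, N m; "eef_pos": TCP position; "tool_rot": TCP orientation; "contact_force": force on the tool from outside, world axes, zero at the start; "torque": the same for the moment, N m; "gripper_width": opening from 0.0 (shut) to 1.0 (fully open).
Only numpy, scipy, OpenCV 4.12 (cv2) and the standard library are available. Lean on these libraries where they do the work, as an engineer would, in place of code of your own. Each camera call takes 0.05 s, during which the arm holds its last target.

TASK

The jar carousel on the dresser is locked by a thin metal plate standing in the slotted block beside it: slide the plate straight up out of its slot, stand it in the empty back pocket of the small bin and let go of it. Then turn the carousel by the square knob on top until the jar with the upright ring on its lid is exactly at the front, over the nose that sticks out of the carousel's foot, and finish still gripping the knob so that the carousel is held still. Keep all four jars standing in their cups and do not disturb the other things on the dresser.

Things in the scene. Friction and masses are not known exactly. Their poses are not given: they have to be found in the camera images.
- plate_center (a point): Centre of the locking plate: loose flat aluminium plate, 5 mm thick (its x), 76 mm wide (y), 110 mm high (z, up), about 60 g. At the start it stands upright, lowest 22 mm in the holder's slot, centre 61 mm and upper edge 116 mm above the dresser top.
- plate: The same locking plate; origin at the centre of its underside, same axes. One edge stands between two fins on the carousel's rim, so the carousel cannot turn until the plate is lifted 36 mm or more.
- holder: Fixed wooden slotted block, 40 x 92 x 28 mm (x, y, z), origin under its centre; the slot runs along its y, 7 x 79 mm, 22 mm deep, its floor 6 mm above the dresser top.
- bin: Fixed small plastic bin, 104 x 118 mm and 60 mm high (front wall 45 mm), origin under its centre, front towards its -x. A wall across it divides it: a front compartment with two pacifiers and an empty back pocket. White side cheeks 6 mm thick stand outside its ends, 134 mm over all.
- pocket (a point): Centre of the floor of the bin's empty back pocket, 5 mm above the dresser top; same axes as the bin. The pocket is 38 mm (x) by 110 mm (y) inside, its walls rise 55 mm above this floor. The plate fits in with its width along y and may lean there.
- foot: Fixed wooden foot of the carousel, a disc 176 mm across and 14 mm high with a nose pointing to its -x (the front, roughly towards the robot), nose tip 157 mm from the axis. Origin on the carousel's axis at the dresser top.
- front_point (a point): The front place: 72 mm from the carousel's axis towards the nose (foot's -x), 60 mm above the dresser top. The centre of the ring-lid jar must come over this point.
- carousel: Wooden turning disc, 230 mm across, top at 28 mm; four cups (rims at 44 mm) 72 mm from its axis on its +x, +y, -x, -y; two rim fins 28 to 40 mm high, out to 140 mm from the axis. Origin on its vertical axis at the dresser top, z up. Turns either way, several turns, with light friction (0.015 N m); no spring.
- knob: Square wooden knob on the carousel's stem, 30 x 30 mm with sides along the carousel's x and y, 42 mm high from 136 to 178 mm above the dresser top; origin at its centre (157 mm high) on the carousel's axis. Fixed to the carousel. The tallest jar's top is at 128 mm.
- ring_jar_center (a point): The jar to bring to the front: an upright ring 39 mm across stands on its lid, total height 100 mm. Lid: wood. Body 62 mm diameter, white; foot stands in a cup of the carousel. Site at the jar's axis, 33 mm above its foot; z is up along the jar.
- ball_jar_center (a point): Jar with a small ball on its lid, 89 mm high. Lid: wood. Body 62 mm diameter, white; foot stands in a cup of the carousel. Site at the jar's axis, 33 mm above its foot; z is up along the jar.
- flat_jar_center (a point): Jar with a flat lid, 69 mm high. Lid: wood. Body 62 mm diameter, white; foot stands in a cup of the carousel. Site at the jar's axis, 33 mm above its foot; z is up along the jar.
- cone_jar_center (a point): Jar with a cone on its lid, 88 mm high. Lid: wood. Body 62 mm diameter, white; foot stands in a cup of the carousel. Site at the jar's axis, 33 mm above its foot; z is up along the jar.
- tumbler: Bystander: frosted tumbler, 72 mm across, 100 mm high; origin under its centre.
- spoon_rest: Bystander: round steel spoon rest, 100 mm across, 8 mm high; origin under its centre.
- lotion: Bystander: white closed bottle, 52 mm across, 130 mm high; origin under its centre.
- spoon: Bystander: steel spoon lying flat, 160 mm long along its x.
- wipes: Bystander: closed white box 120 x 190 x 70 mm; origin under its centre.
- pacifier_a: Bystander: pacifier, 34 mm shield, 31 mm high, in the bin's front compartment.
- pacifier_b: Bystander: the other pacifier, likewise.
Things that resemble listed ones, but are neither listed nor needed, are in the scene too. What is meant by the plate is not blue or red, and is the larger of those in its own colour.

How it is judged:
By the outcome, as a careful person would: the job done as asked, in the order asked, and still so for the second after the job is handed in, while the arm keeps its last pose, push and grip.
It also fails if it takes over 51 s, if anything falls off the work surface, if the arm or the gripper's body presses on something with over 40 N, if the wrist force passes 120 N, or if a joint passes its speed limit or range.

## Working session

There is one attempt and no reset: what is moved stays moved. The work goes in short steps, Python scripts to look and compute and a tool call to move; the robot and the scene stay as the last step left them, time stands still between calls to the robot, and variables do not carry over. Pictures are saved under pics/ and viewed, and the job is handed in when it is done.

Besides the shell and the picture viewer there is one more tool, called after ">>>" as a command line: name --argument value ..., lists and objects as JSON in quotes. apply_moves: Moves the arm, as the interface text tells. Its arguments: {"type":"object","properties":{"increments":{"type":"array"},"squeeze":{"type":"number"}},"required":["increments"]}

```bash
ls; mkdir -p pics; python3 - <<'E'
from station import *
import cv2,numpy as np
o=get_obs();print(o)
for n in ("scene","top"):
    p,d=read_camera(n);cv2.imwrite(f"pics/{n}0.png",p);np.save(f"pics/{n}0.npy",d)
    c=get_calibration(n);print(n,c)
print(get_calibration("wrist"))
E
```

```text
pics
{'t': 0.0, 'q': array([ 1.03289124,  0.47779178,  0.02232855,  1.55645763, -0.01148565,
        1.10933354, -0.08312949]), 'joint_vel': array([-0.0002497 , -0.00168544,  0.00098214, -0.0017672 ,  0.00019861,
        0.00172233, -0.0007586 ]), 'joint_torque': array([-1.75376795e-04, -5.96443856e+01,  1.60773341e+00, -2.81190741e+01,
        1.24327347e-02,  9.27876681e-03, -6.50831922e-07]), 'eef_pos': array([ 0.28100318, -0.6130608 ,  0.2303285 ]), 'tool_rot': array([-8.91251956e-04,  9.76995865e-01,  2.13256213e-01, -2.69457416e-04]), 'contact_force': array([-0.43697018, -0.50428086,  0.713936  ]), 'torque': array([ 0.00040328, -0.0285694 ,  0.01812748]), 'gripper_width': 1.0028583991383986}
scene {'mtx': array([[486.79512449,   0.        , 325.86316532],
       [  0.        , 486.79512449, 196.62341906],
       [  0.        ,   0.        ,   1.        ]]), 'camera_from_world': array([[ 0.13531795,  0.99071895,  0.01284549, -0.14229248],
       [ 0.63702058, -0.07706325, -0.76698503, -0.30196192],
       [-0.75887669,  0.11196969, -0.64153641,  1.99433211],
       [ 0.        ,
[... 295 characters left out ...]
    [-0.99361598, -0.01385568, -0.11196116,  0.62146111],
       [ 0.11209715, -0.0094589 , -0.99365223,  1.43507584],
       [ 0.        ,  0.        ,  0.        ,  1.        ]])}
{'mtx': array([[300.82187471,   0.        , 316.01333558],
       [  0.        , 300.82187471, 199.45914646],
       [  0.        ,   0.        ,   1.        ]]), 'T_tool_cam': array([[ 6.51565744e-04, -9.62334446e-01, -2.71867595e-01,
         6.89200187e-02],
       [ 9.99999728e-01,  7.21237649e-04, -1.56349146e-04,
        -2.32832637e-04],
       [ 3.46541314e-04, -2.71867419e-01,  9.62334654e-01,
        -1.41712640e-01],
       [ 0.00000000e+00,  0.00000000e+00,  0.00000000e+00,
         1.00000000e+00]])}
```

View pics/scene0.png

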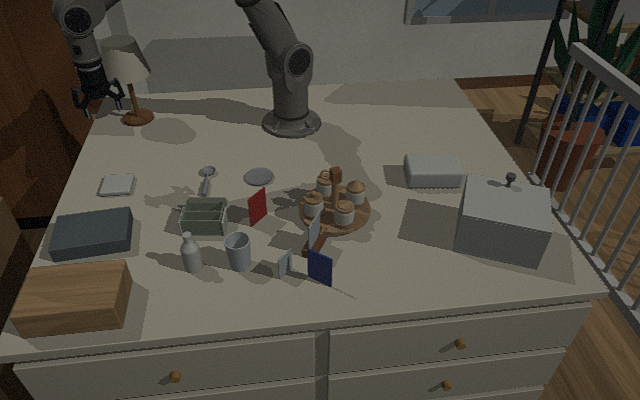

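View pics/top0.png

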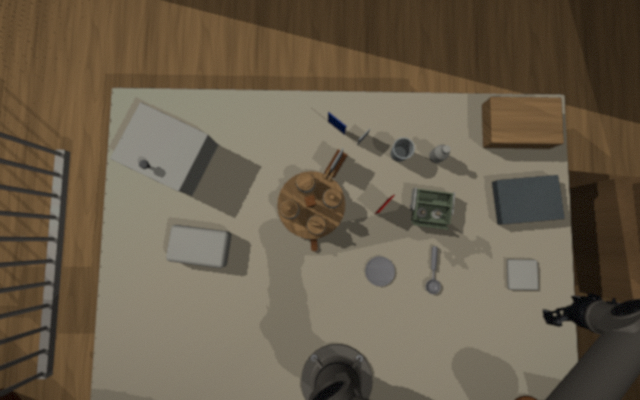

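```bash
cat > h.py <<'E'
from station import *
import cv2,numpy as np
from scipy.spatial.transform import Rotation as R
def tool():
    o=get_obs();q=o['tool_rot'];T=np.eye(4);T[:3,:3]=R.from_quat([q[1],q[2],q[3],q[0]]).as_matrix();T[:3,3]=o['eef_pos'];return T
def cam(n):
    """returns picture, depth, K, world_from_cam"""
    c=get_calibration(n)
    if n=='wrist':
        W=tool()@c['T_tool_cam']
    else: W=np.linalg.inv(c['camera_from_world'])
    p,d=read_camera(n)
    return p,d,c['mtx'],W
def pts(d,K,W,mask=None):
    if mask is None: mask=np.ones(d.shape,bool)
    v,u=np.nonzero(mask&(d>0));z=d[v,u]
    P=np.c_[(u-K[0,2])/K[0,0]*z,(v-K[1,2])/K[1,1]*z,z]
    return P@W[:3,:3].T+W[:3,3]
def cloud(d,K,W):
    v,u=np.indices(d.shape);P=np.stack([(u-K[0,2])/K[0,0]*d,(v-K[1,2])/K[1,1]*d,d],-1)
    return P@W[:3,:3].T+W[:3,3]
def proj(P,K,W):
    P=np.atleast_2d(P);C=np.linalg.inv(W);Q=P@C[:3,:3].T+C[:3,3]
    return (Q@K.T)[:,:2]/Q[:,2:]
E
python3 - <<'E'
from h import *
for n in ("scene","top"):
    p,d,K,W=cam(n)
    b=(250,150,400,300) if n=="scene" else (260,100,480,280)
    x0,y0,x1,y1=b
    cv2.imwrite(f"pics/{n}1.png",cv2.resize(p[y0:y1,x0:x1],None,fx=3.6,fy=3.6,interpolation=cv2.INTER_CUBIC))
    for t in ("plate","holder","bin","carousel","knob","foot","ring_jar_center","ball_jar_center","flat_jar_center","cone_jar_center","tumbler","lotion","spoon_rest"):
        try: r=outline_of(n,t)
        except Exception as e: print(t,e);continue
        for k in r[:5]:
            P=pts(d,K,W,k['pixels'])
            print(n,t,round(k['p'],2),np.round(k['extent']),k['pixels'].sum(),np.round(np.median(P,0),3) if len(P) else None, np.round(P.min(0),3),np.round(P.max(0),3))
E
```

```text
scene plate 0.71 [284. 265.  13.  29.] 283 [ 0.807 -0.083  0.046] [ 0.714 -0.102  0.   ] [ 0.829 -0.062  0.088]
scene plate 0.71 [257. 206.  22.  33.] 450 [ 0.577 -0.151  0.066] [ 0.455 -0.181  0.001] [ 0.608 -0.125  0.115]
scene plate 0.69 [318. 267.  29.  42.] 735 [0.847 0.008 0.061] [ 0.733 -0.022 -0.   ] [0.872 0.05  0.117]
scene plate 0.5 [314. 230.  16.  33.] 306 [0.719 0.01  0.078] [ 0.624 -0.011  0.025] [0.752 0.029 0.122]
scene holder 0.68 [314. 246.  27.  19.] 161 [0.733 0.016 0.029] [ 0.688 -0.032  0.007] [0.758 0.047 0.035]
scene holder 0.28 [203. 215.  56.  39.] 1713 [ 0.583 -0.313  0.043] [ 0.436 -0.402 -0.002] [ 0.746 -0.246  0.132]
scene bin 0.91 [205. 215.  54.  38.] 1719 [ 0.583 -0.315  0.043] [ 0.432 -0.402 -0.005] [ 0.75  -0.246  0.134]
scene carousel 0.62 [335. 201.  68.  69.] 1555 [0.605 0.086 0.032] [ 0.421 -0.024 -0.   ] [0.695 0.204 0.185]
scene knob 0.75 [335. 178.  11.  19.] 195 [0.583 0.09  0.168] [ 0.318  0.073 -0.002] [0.598 0.152 0.186]
scene knob 0.58 [335. 201.  70.  70.] 1615 [0.602 0.085 0.032] [ 0.321 -0.024 -0.002] [0.721 0.204 0.186]
scene ring_j
[... 2635 characters left out ...]
.024] [0.585 0.193 0.119]
top cone_jar_center 0.73 [310. 206.  69.  65.] 2597 [0.565 0.082 0.028] [ 0.46  -0.027 -0.007] [0.695 0.201 0.183]
top cone_jar_center 0.33 [440. 156.  16.  18.] 234 [ 0.739 -0.328  0.089] [ 0.722 -0.357  0.025] [ 0.766 -0.311  0.137]
top tumbler 0.6 [403. 151.  29.  19.] 466 [ 0.764 -0.215  0.051] [ 0.721 -0.266 -0.005] [ 0.817 -0.171  0.109]
top tumbler 0.44 [306. 182.  17.  15.] 276 [0.636 0.109 0.094] [0.611 0.083 0.037] [0.666 0.135 0.106]
top lotion 0.65 [440. 155.  23.  21.] 303 [ 0.74  -0.327  0.085] [ 0.722 -0.388 -0.006] [ 0.79  -0.311  0.137]
top spoon_rest 0.62 [378. 272.  30.  33.] 681 [ 0.354 -0.142  0.005] [ 0.307 -0.189 -0.007] [ 0.4   -0.094  0.016]
```

View pics/scene1.png

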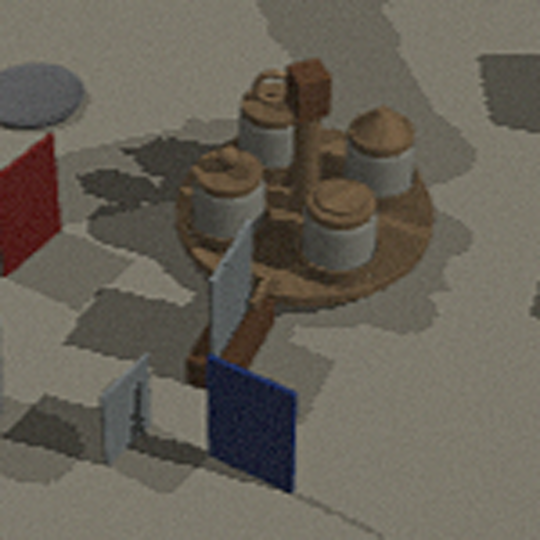

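View pics/top1.png

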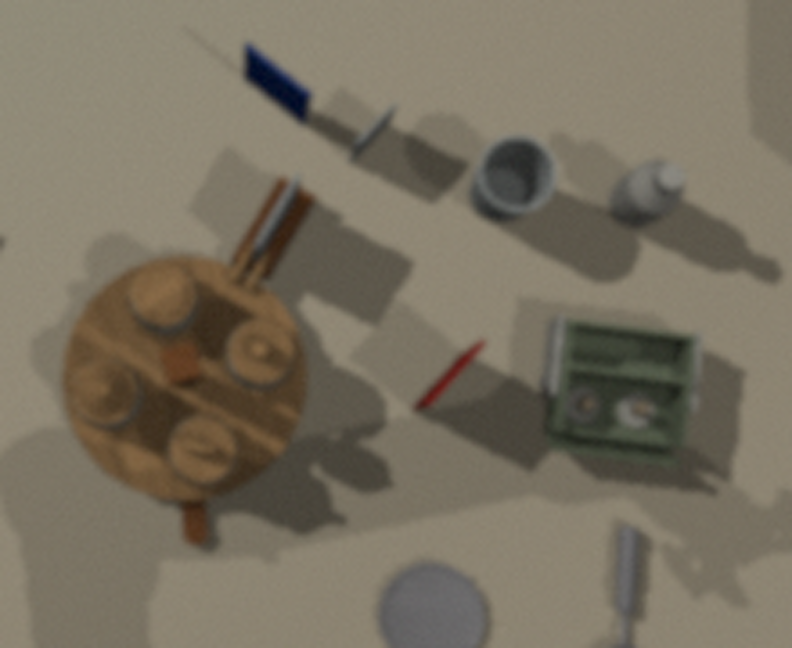

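```bash
python3 - <<'E'
from h import *
for n in ("scene","top"):
    d=np.load(f"pics/{n}0.npy");p=cv2.imread(f"pics/{n}0.png");c=get_calibration(n);K=c['mtx'];W=np.linalg.inv(c['camera_from_world'])
    X=cloud(d,K,W); hsv=cv2.cvtColor(p,cv2.COLOR_BGR2HSV)
    def box(x0,x1,y0,y1,z0,z1): return (d>0)&(X[...,0]>x0)&(X[...,0]<x1)&(X[...,1]>y0)&(X[...,1]<y1)&(X[...,2]>z0)&(X[...,2]<z1)
    def rep(name,m):
        P=X[m]; print(n,name,len(P),P.mean(0).round(4),P.min(0).round(3),P.max(0).round(3)); return P
    print('table z',np.median(X[box(.35,.45,.2,.3,-.03,.03)][:,2]))
    rep('knobtop',box(.53,.61,.04,.14,.165,.19))
    P=rep('plate',box(.66,.78,-.05,.06,.045,.13)); 
    C=np.cov(P[:,:2].T);w,v=np.linalg.eigh(C);print(' dir',v[:,1],np.degrees(np.arctan2(v[1,1],v[0,1])),np.sqrt(w))
    P=rep('holder',box(.66,.78,-.05,.06,.018,.034))
    C=np.cov(P[:,:2].T);w,v=np.linalg.eigh(C);print(' dir',np.degrees(np.arctan2(v[1,1],v[0,1])))
    P=rep('nose',box(.38,.457,.03,.14,.009,.025))
    P=rep('carousel disc',box(.4,.75,-.05,.22,.02,.034))
    P=rep('bin top',box(.48,.66,-.42,-.23,.052,.07))
    print(cv2.minAreaRect((P[:,:2]*1000).astype(np.float32)))
E
```

```text
table z 0.0023917111072599972
scene knobtop 108 [0.5787 0.0897 0.1767] [0.556 0.073 0.165] [0.595 0.107 0.183]
scene plate 253 [0.7198 0.0083 0.0861] [ 0.68  -0.011  0.045] [0.753 0.029 0.122]
 dir [-0.86538258  0.50111175] 149.92641963095772 [0.00140749 0.02437789]
scene holder 236 [0.7165 0.0165 0.0288] [ 0.662 -0.031  0.018] [0.755 0.06  0.034]
 dir 136.78815323704748
scene nose 1 [0.4246 0.0479 0.0107] [0.425 0.048 0.011] [0.425 0.048 0.011]
scene carousel disc 1121 [0.6289 0.0822 0.0296] [ 0.466 -0.031  0.02 ] [0.749 0.204 0.034]
scene bin top 470 [ 0.5887 -0.316   0.0586] [ 0.501 -0.385  0.052] [ 0.637 -0.248  0.068]
((566.1243286132812, -313.7576904296875), (133.8011474609375, 128.23854064941406), 83.8603744506836)
table z -0.00035620944860059733
top knobtop 100 [0.572  0.0913 0.1775] [0.556 0.074 0.168] [0.59  0.108 0.183]
top plate 72 [0.7109 0.0111 0.0974] [ 0.667 -0.01   0.045] [0.746 0.044 0.123]
 dir [-0.86020531  0.50994786] 149.33964315498295 [0.00230911 0.02351329]
top holder 247 [0.7099 0.0128 0.0276] [ 0.66  -0.027  0.019] [0.763 0.057 0.034]
 dir 145.31935486478747
top nose 70 [0.4369 0.0803 0.0129] [0.417 0.071 0.009] [0.454 0.091 0.021]
top carousel disc 2239 [0.5812 0.0841 0.0275] [ 0.421 -0.027  0.02 ] [0.75  0.204 0.034]
top bin top 296 [ 0.5798 -0.3154  0.0583] [ 0.496 -0.385  0.052] [ 0.63  -0.247  0.069]
((561.418701171875, -312.1368103027344), (134.8045654296875, 123.51980590820312), 83.06501007080078)
```

```bash
cat >> h.py <<'E'
def plan(target,yaw_x=None,n=None,claw=85,vmax=45,rmax=9):
    """print rows toward world TCP target, tool-x heading yaw_x (deg)"""
    T=tool();p=T[:3,3].copy();A=T[:3,:3];y0=np.degrees(np.arctan2(A[1,0],A[0,0]))
    dy=0 if yaw_x is None else (yaw_x-y0+180)%360-180
    D=np.array(target)-p
    if n is None: n=int(max(np.ceil(np.linalg.norm(D)*1000/vmax),np.ceil(abs(dy)/rmax),1))
    print('t',get_obs()['t'],'at',p.round(4),'yaw',round(y0,2),'D',(D*1000).round(1),'dyaw',round(dy,2),'rows',n,'q',get_obs()['q'].round(2))
    out=[]
    for i in range(n):
        a=R.from_euler('z',dy*i/n,degrees=True).as_matrix()@A
        s=a.T@(D/n)*1000
        out+= [claw]+[float(round(k,1)) for k in s]+[float(round(-dy/n,2))]
        if (i+1)%12==0 or i==n-1: print(out);out=[]
E
python3 -c "
from h import *
plan([.715,.01,.28],-30.4)"
```

```text
t 1.5 at [ 0.2813 -0.6136  0.2313] yaw 24.62 D [433.7 623.6  48.7] dyaw -55.02 rows 17 q [ 1.03  0.48  0.02  1.56 -0.01  1.11 -0.08]
[85, 38.5, -22.7, -2.9, 3.24, 85, 37.1, -24.9, -2.9, 3.24, 85, 35.7, -26.9, -2.9, 3.24, 85, 34.1, -28.9, -2.9, 3.24, 85, 32.4, -30.8, -2.9, 3.24, 85, 30.6, -32.5, -2.9, 3.24, 85, 28.7, -34.2, -2.9, 3.24, 85, 26.8, -35.8, -2.9, 3.24, 85, 24.7, -37.2, -2.9, 3.24, 85, 22.6, -38.6, -2.9, 3.24, 85, 20.3, -39.8, -2.9, 3.24, 85, 18.1, -40.9, -2.9, 3.24]
[85, 15.7, -41.8, -2.9, 3.24, 85, 13.3, -42.6, -2.9, 3.24, 85, 10.9, -43.3, -2.9, 3.24, 85, 8.4, -43.9, -2.9, 3.24, 85, 6.0, -44.3, -2.9, 3.24]
```

>>> apply_moves --increments '[85,38,-23,-8,3,85,37,-25,-8,3,85,36,-27,-8,3,85,34,-29,-5,3,85,32,-31,-5,3,85,31,-32,-5,3,85,29,-34,-3,3,85,27,-36,-3,3,85,25,-37,-3,3,85,23,-39,-3,3,85,20,-40,0,3,85,18,-41,0,3]'

```text
t: 3.0
eef_pos: [0.5899, -0.1605, 0.2846]
tool_rot: [0.002, 0.993, -0.114, 0.002]
contact_force: [-0.1, -0.3, 0.1]
gripper_width: 0.996
```

```bash
python3 - <<'E'
from h import *
plan([.715,.01,.28],-30.4)
p,d,K,W=cam('wrist');cv2.imwrite('pics/w1.png',p)
E
```

```text
t 3.0 at [ 0.5899 -0.1605  0.2846] yaw -13.11 D [125.1 170.5  -4.6] dyaw -17.29 rows 5 q [ 0.23  0.33 -0.08  1.65  0.03  1.16 -1.67]
[85, 16.6, -38.9, 0.9, 3.46, 85, 14.2, -39.8, 0.8, 3.46, 85, 11.8, -40.6, 0.8, 3.46, 85, 9.4, -41.2, 0.8, 3.46, 85, 6.8, -41.7, 0.8, 3.46]
```

View pics/w1.png

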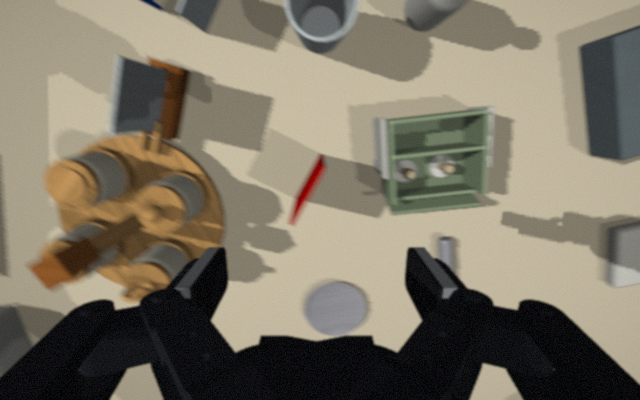

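```bash
python3 - <<'E'
from h import *
p,d,K,W=cam('wrist');np.save('pics/w1.npy',d)
X=cloud(d,K,W)
cv2.imwrite('pics/w1b.png',cv2.resize(p[90:230,360:510],None,fx=4,fy=4,interpolation=cv2.INTER_CUBIC))
def box(x0,x1,y0,y1,z0,z1): return (d>0)&(X[...,0]>x0)&(X[...,0]<x1)&(X[...,1]>y0)&(X[...,1]<y1)&(X[...,2]>z0)&(X[...,2]<z1)
print('table',np.median(X[box(.4,.5,-.1,-.0,-.03,.03)][:,2]))
m=box(.48,.68,-.42,-.23,.045,.072);P=X[m]
print(len(P),P.min(0),P.max(0),cv2.minAreaRect((P[:,:2]*1000).astype(np.float32)))
m=box(.48,.68,-.42,-.23,-.005,.072)
# height map picture of bin
H=np.zeros((220,220),np.uint8)
for x,y,z in X[m]:
    i=int((.69-x)*1000);j=int((-.22-y)*1000)
    if 0<=i<220 and 0<=j<220:H[i,j]=max(H[i,j],np.clip(40+z*3000,0,255))
cv2.imwrite('pics/binH.png',cv2.resize(H,None,fx=2.7,fy=2.7,interpolation=cv2.INTER_NEAREST))
m=box(.66,.78,-.05,.06,.045,.13);P=X[m];c=P[:,:2].mean(0);u,s,vt=np.linalg.svd(P[:,:2]-c,full_matrices=False)
print('plate',len(P),P.mean(0),P.min(0),P.max(0),np.degrees(np.arctan2(vt[0,1],vt[0,0])),s/np.sqrt(len(P)), np.percentile((P[:,:2]-c)@vt[0],[1,99]))
E
```

```text
table -0.000703630340127992
3269 [ 0.49501012 -0.38569757  0.04500256] [ 0.63404268 -0.24580415  0.06158634] ((563.9791259765625, -313.28961181640625), (134.30801391601562, 126.32649993896484), 83.53892517089844)
plate 2816 [0.7166796  0.00667353 0.08777607] [ 0.68282168 -0.01193059  0.0450076 ] [0.74976036 0.03002873 0.11729246] 150.21635536560112 [0.02179498 0.0010056 ] [-0.03600304  0.03797396]
```

View pics/binH.png

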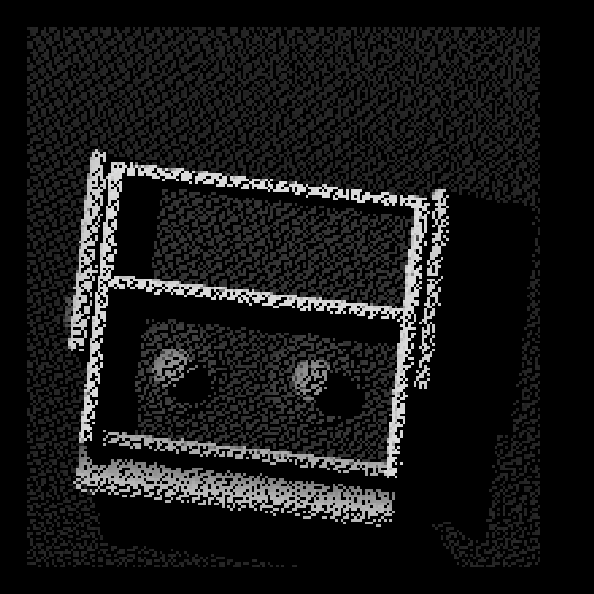

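View pics/w1b.png

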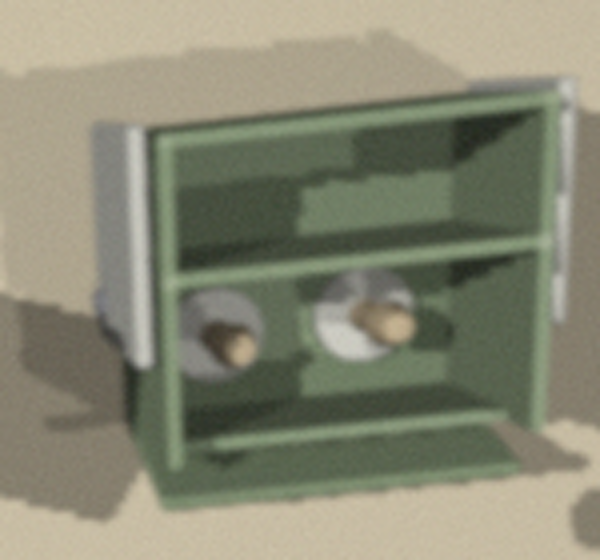

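>>> apply_moves --increments '[60,17,-39,5,3.4,60,14,-40,5,3.4,60,12,-40,5,3.4,60,10,-41,5,3.4,60,7,-42,5,3.2,60,0,0,0,0]'

```text
t: 3.85
eef_pos: [0.7198, 0.0169, 0.2585]
tool_rot: [0.001, 0.966, -0.259, 0.002]
contact_force: [0.4, -0.6, 0.5]
gripper_width: 0.704
```

```bash
python3 - <<'E'
from h import *
p,d,K,W=cam('wrist');np.save('pics/w2.npy',d);cv2.imwrite('pics/w2.png',p)
X=cloud(d,K,W)
def box(x0,x1,y0,y1,z0,z1): return (d>0)&(X[...,0]>x0)&(X[...,0]<x1)&(X[...,1]>y0)&(X[...,1]<y1)&(X[...,2]>z0)&(X[...,2]<z1)
m=box(.66,.78,-.05,.06,.111,.125);P=X[m]
print(len(P),P.mean(0),cv2.minAreaRect((P[:,:2]*1000).astype(np.float32)))
m=box(.66,.78,-.05,.06,.045,.13);P=X[m];c=P[:,:2].mean(0);u,s,vt=np.linalg.svd(P[:,:2]-c,full_matrices=False)
print('plate',len(P),P.mean(0),np.degrees(np.arctan2(vt[0,1],vt[0,0])),s/np.sqrt(len(P)), np.percentile((P[:,:2]-c)@vt[0],[1,99]))
m=box(.66,.78,-.05,.06,.02,.033);P=X[m]
print('holder',len(P),P.mean(0),cv2.minAreaRect((P[:,:2]*1000).astype(np.float32)))
plan([.718,.009,.25],-29.8)
E
```

```text
431 [0.71888058 0.00816494 0.1148298 ] ((716.8577880859375, 9.114177703857422), (5.026172637939453, 75.12100982666016), 60.2979621887207)
plate 522 [0.72045537 0.00757502 0.10531531] 149.94971878197657 [0.02230526 0.00164413] [-0.03392311  0.04017751]
holder 1895 [0.71609695 0.01093415 0.02714537] ((706.1076049804688, 18.416481018066406), (48.466915130615234, 119.1832275390625), 60.24356460571289)
t 3.9 at [0.7194 0.0139 0.2589] yaw -30.17 D [-1.4 -4.9 -8.9] dyaw 0.37 rows 1 q [-0.06  0.53 -0.07  1.4   0.04  1.21 -2.24]
[85, 1.2, 5.0, 8.9, -0.37]
```

View pics/w2.png

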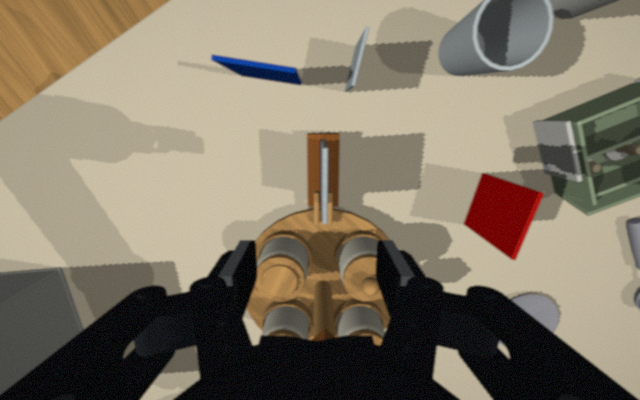

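>>> apply_moves --increments '[45,0,4,20,0,45,0,0,25,0,45,0,0,25,0,45,0,0,12,0,45,0,0,0,0,45,0,0,0,0]'

```text
t: 4.65
eef_pos: [0.7172, -0.0013, 0.1787]
tool_rot: [0.004, 0.965, -0.264, 0.005]
contact_force: [-0.3, 0.4, -0.1]
gripper_width: 0.526
```

```bash
python3 - <<'E'
from h import *
p,d,K,W=cam('wrist');np.save('pics/w3.npy',d);cv2.imwrite('pics/w3.png',p)
X=cloud(d,K,W)
def box(x0,x1,y0,y1,z0,z1): return (d>0)&(X[...,0]>x0)&(X[...,0]<x1)&(X[...,1]>y0)&(X[...,1]<y1)&(X[...,2]>z0)&(X[...,2]<z1)
m=box(.66,.78,-.05,.06,.11,.125);P=X[m]
print(len(P),P.mean(0),cv2.minAreaRect((P[:,:2]*1000).astype(np.float32)))
# plate centreline in tool frame
T=tool();Q=(P-T[:3,3])@T[:3,:3];print('tool frame mean',Q.mean(0)*1000,Q.min(0)*1000,Q.max(0)*1000, np.polyfit(Q[:,0],Q[:,1],1))
plan([.717,.009,.080],-29.8)
E
```

```text
708 [0.71869878 0.00808824 0.11485443] ((716.8330078125, 9.285451889038086), (5.1072845458984375, 76.18903350830078), 60.191650390625)
tool frame mean [-4.28232956 -9.07527769 63.8005777 ] [-44.62800169 -12.09460332  61.70953916] [31.55353765 -6.15260592 68.60514145] [-0.01510733 -0.00913997]
t 4.7 at [ 0.7173 -0.0012  0.1787] yaw -30.61 D [ -0.3  10.2 -98.7] dyaw 0.81 rows 3 q [-0.05  0.59 -0.06  1.49  0.05  1.05 -2.23]
[85, -2.2, -3.1, 32.9, -0.27, 85, -2.2, -3.1, 32.9, -0.27, 85, -2.2, -3.1, 32.9, -0.27]
```

View pics/w3.png

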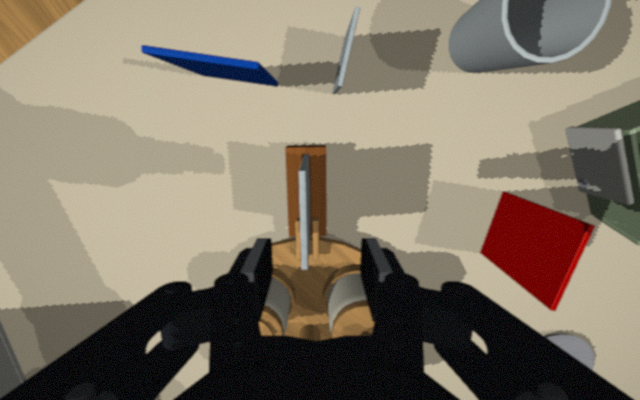

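>>> apply_moves --increments '[45,-6,-9,5,-0.8,45,0,0,0,0,45,0,0,0,0]'

```text
t: 5.08
eef_pos: [0.7175, 0.0112, 0.1751]
tool_rot: [0.003, 0.967, -0.256, 0.006]
contact_force: [-0.5, -0.1, 0.2]
gripper_width: 0.524
```

```bash
python3 - <<'E'
from h import *
plan([.717,.009,.080],-29.8)
print(tool()[:3,2])
E
```

```text
t 5.075 at [0.7175 0.0112 0.1751] yaw -29.69 D [ -0.5  -2.2 -95.1] dyaw -0.11 rows 3 q [-0.06  0.59 -0.07  1.5   0.06  1.04 -2.24]
[85, -0.2, 0.6, 31.7, 0.04, 85, -0.2, 0.6, 31.7, 0.04, 85, -0.2, 0.6, 31.7, 0.04]
[ 0.01057218 -0.00958661 -0.99989816]
```

>>> apply_moves --increments '[45,0,1,30,0,45,0,0.5,30,0,45,0,0.5,25,0,45,0,0,8,0,45,0,0,0,0,45,0,0,0,0]'

```text
t: 5.82
eef_pos: [0.7202, 0.009, 0.083]
tool_rot: [0.002, 0.967, -0.256, 0.009]
contact_force: [-0.2, 0.7, 0.6]
gripper_width: 0.525
```

```bash
python3 - <<'E'
from h import *
p,d,K,W=cam('wrist');cv2.imwrite('pics/w4.png',p)
plan([.717,.009,.080],-29.8)
E
```

```text
t 5.875 at [0.7203 0.009  0.0832] yaw -29.67 D [-3.3  0.  -3.2] dyaw -0.13 rows 1 q [-0.06  0.69 -0.07  1.56  0.07  0.88 -2.24]
[85, -2.9, 1.6, 3.2, 0.13]
```

View pics/w4.png

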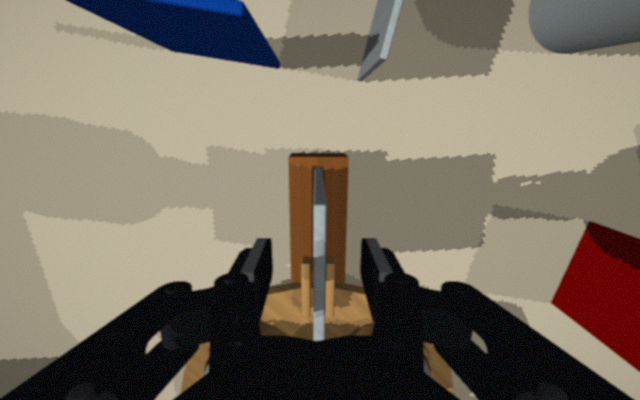

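>>> apply_moves --increments '[45,-2,1,2,0,10,0,0,0,0,0,0,0,0,0,0,0,0,0,0,0,0,0,0,0,0,0,0,0,0]' --squeeze 40

```text
t: 6.62
eef_pos: [0.719, 0.0092, 0.0831]
tool_rot: [0.002, 0.967, -0.256, 0.011]
contact_force: [-0.3, -0.2, 0.2]
gripper_width: 0.051
```

```bash
python3 - <<'E'
from h import *
plan([.719,.0092,.245],None,claw=0,n=6)
print(tool()[:3,:3])
E
```

```text
t 6.625 at [0.719  0.0092 0.0831] yaw -29.67 D [  0.   -0.  161.9] dyaw 0 rows 6 q [-0.06  0.69 -0.07  1.56  0.07  0.88 -2.25]
[0, 0.6, -0.0, -27.0, 0.0, 0, 0.6, -0.0, -27.0, 0.0, 0, 0.6, -0.0, -27.0, 0.0, 0, 0.6, -0.0, -27.0, 0.0, 0, 0.6, -0.0, -27.0, 0.0, 0, 0.6, -0.0, -27.0, 0.0]
[[ 0.86867848 -0.49498819  0.0196058 ]
 [-0.49490991 -0.86889766 -0.00900186]
 [ 0.02149125 -0.00188338 -0.99976726]]
```

>>> apply_moves --increments '[0,0.3,0,-10,0,0,0.4,0,-18,0,0,0.5,0,-22,0]'

```text
t: 7.0
eef_pos: [0.718, 0.009, 0.1343]
tool_rot: [0.002, 0.967, -0.256, 0.009]
contact_force: [0.5, -0.6, -0.4]
gripper_width: 0.052
```

```bash
python3 - <<'E'
from h import *
p,d,K,W=cam('wrist');cv2.imwrite('pics/w5.png',p)
plan([.719,.0092,.245],None,claw=0,n=6)
print(get_obs()['contact_force'],get_obs()['gripper_width'])
E
```

```text
t 7.05 at [0.7202 0.0091 0.1384] yaw -29.68 D [-1.200e+00  1.000e-01  1.066e+02] dyaw 0 rows 6 q [-0.06  0.63 -0.07  1.53  0.06  0.97 -2.24]
[0, 0.2, 0.0, -17.8, 0.0, 0, 0.2, 0.0, -17.8, 0.0, 0, 0.2, 0.0, -17.8, 0.0, 0, 0.2, 0.0, -17.8, 0.0, 0, 0.2, 0.0, -17.8, 0.0, 0, 0.2, 0.0, -17.8, 0.0]
[1.71713656 0.72154458 3.02523799] 0.05000531022727023
```

View pics/w5.png

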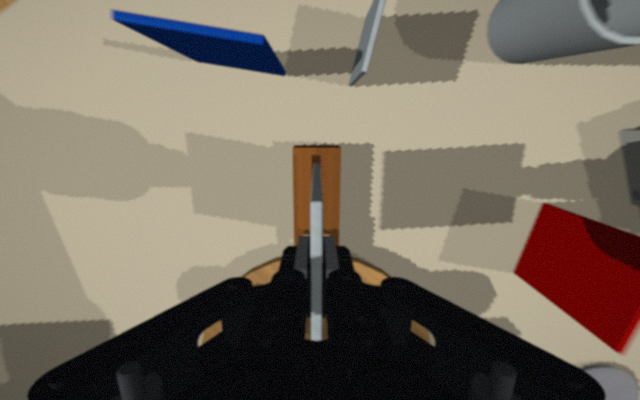

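>>> apply_moves --increments '[0,0,0,-25,0,0,0,0,-30,0,0,0,0,-30,0,0,0,0,-22,0]'

```text
t: 7.55
eef_pos: [0.7176, 0.01, 0.2512]
tool_rot: [0.001, 0.967, -0.256, 0.013]
contact_force: [0.2, -0.0, -0.3]
gripper_width: 0.052
```

```bash
python3 - <<'E'
from h import *
plan([.6006,-.3172,.245],83.5,claw=0,n=14)
E
```

```text
t 7.55 at [0.7176 0.01   0.2512] yaw -29.69 D [-117.  -327.2   -6.2] dyaw 113.19 rows 14 q [-0.06  0.52 -0.07  1.43  0.05  1.16 -2.23]
[0, 4.3, 24.4, 0.4, -8.08, 0, 0.8, 24.8, 0.4, -8.08, 0, -2.7, 24.7, 0.3, -8.08, 0, -6.1, 24.1, 0.2, -8.08, 0, -9.4, 23.0, 0.1, -8.08, 0, -12.6, 21.4, 0.0, -8.08, 0, -15.5, 19.4, -0.0, -8.08, 0, -18.0, 17.1, -0.1, -8.08, 0, -20.3, 14.4, -0.1, -8.08, 0, -22.1, 11.4, -0.2, -8.08, 0, -23.5, 8.1, -0.2, -8.08, 0, -24.4, 4.8, -0.2, -8.08]
[0, -24.8, 1.3, -0.2, -8.08, 0, -24.7, -2.2, -0.2, -8.08]
```

>>> apply_moves --increments '[0,4,24,0,-8,0,1,25,0,-8,0,-3,25,0,-8,0,-6,24,0,-8,0,-9,23,0,-8,0,-13,21,0,-8,0,-15,19,0,-8,0,-18,17,0,-8,0,-20,14,0,-8,0,-22,11,0,-8,0,-23,8,0,-8,0,-24,5,0,-8]'

```text
t: 9.05
eef_pos: [0.6232, -0.276, 0.2649]
tool_rot: [0.017, 0.82, 0.571, 0.015]
contact_force: [0.5, 0.0, -0.3]
gripper_width: 0.054
```

```bash
python3 - <<'E'
from h import *
plan([.6006,-.3172,.245],83.5,claw=0,n=4)
E
```

```text
t 9.05 at [ 0.6232 -0.276   0.2649] yaw 69.71 D [-22.6 -41.2 -19.9] dyaw 13.79 rows 4 q [ 0.59  0.47 -0.37  1.52  0.18  1.15 -0.17]
[0, -11.6, -2.0, 4.8, -3.45, 0, -11.5, -2.7, 4.8, -3.45, 0, -11.4, -3.3, 4.8, -3.45, 0, -11.1, -4.0, 4.8, -3.45]
```

>>> apply_moves --increments '[0,-12,-2,0,-3.5,0,-11,-3,0,-3.5,0,-11,-3,3,-3.5,0,-10,-4,3,-3.3,0,0,0,0,0,0,0,0,0,0]'

```text
t: 9.8
eef_pos: [0.5988, -0.3211, 0.263]
tool_rot: [0.022, 0.745, 0.666, 0.012]
contact_force: [-0.3, 0.1, -0.7]
gripper_width: 0.053
```

```bash
python3 - <<'E'
from h import *
p,d,K,W=cam('wrist');np.save('pics/w6.npy',d);cv2.imwrite('pics/w6.png',p)
X=cloud(d,K,W)
plan([.6006,-.3172,.2],83.5,claw=0)
T=tool();print(T[:3,:3])
def box(x0,x1,y0,y1,z0,z1): return (d>0)&(X[...,0]>x0)&(X[...,0]<x1)&(X[...,1]>y0)&(X[...,1]<y1)&(X[...,2]>z0)&(X[...,2]<z1)
m=box(.48,.68,-.42,-.23,.05,.072);P=X[m];print(len(P),P.min(0),P.max(0),cv2.minAreaRect((P[:,:2]*1000).astype(np.float32)))
# proj of expected wall corners / pocket
pk=np.array([.6006,-.3172]);a=np.radians(-6.5);ex=np.array([np.cos(a),np.sin(a)]);ey=np.array([-ex[1],ex[0]])
I=p.copy()
for sx in(-.019,.019):
  for sy in(-.055,.055):
    q=np.r_[pk+sx*ex+sy*ey,.06];uv=proj(q,K,W)[0];print(uv)
    cv2.circle(I,tuple(int(k) for k in uv),2,(0,0,255),-1)
cv2.imwrite('pics/w6.png',I)
m=(d>0)&(X[...,2]>.1)&(d<.3)&(np.abs(X[...,0]-.6)<.06)&(X[...,2]<.22);Q=(X[m]-T[:3,3])@T[:3,:3]*1000;print('near',len(Q),Q.min(0),Q.max(0))
E
```

```text
t 9.85 at [ 0.5987 -0.3212  0.263 ] yaw 83.59 D [  1.9   4.  -63. ] dyaw -0.09 rows 2 q [ 0.69  0.47 -0.41  1.53  0.2   1.14  0.13]
[0, 2.4, -0.9, 31.5, 0.05, 0, 2.4, -0.9, 31.5, 0.05]
[[ 0.11162654  0.99259841  0.04783221]
 [ 0.99368791 -0.11095114 -0.01655832]
 [-0.01112872  0.04937864 -0.99871813]]
2129 [ 0.50047508 -0.38510959  0.05002269] [ 0.63434454 -0.24576249  0.06157336] ((565.1934814453125, -313.14349365234375), (133.62631225585938, 124.12934875488281), 83.3963623046875)
[293.20038609 215.99024648]
[291.32999033 121.95614488]
[324.59526043 215.55686173]
[325.64665751 121.98982476]
near 350 [ 34.60840613 -48.9378955   42.64957924] [165.11436623   2.65481997 160.43812829]
```

View pics/w6.png

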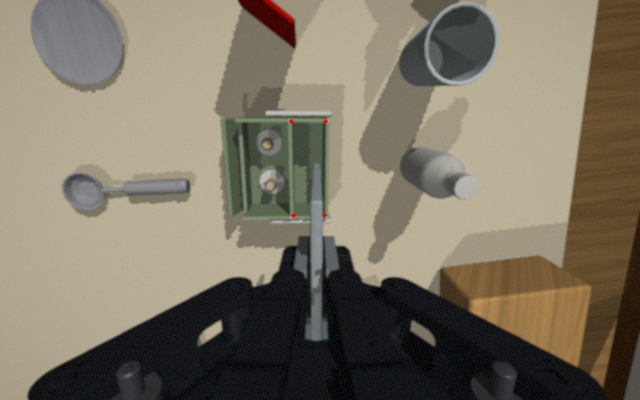

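>>> apply_moves --increments '[0,3,-1,30,0,0,2,-1,35,0,0,2,-1,30,0,0,0,0,0,0,0,0,0,0,0]'

```text
t: 10.48
eef_pos: [0.6049, -0.313, 0.1695]
tool_rot: [0.025, 0.745, 0.667, 0.014]
contact_force: [1.1, 0.0, 0.1]
gripper_width: 0.049
```

```bash
cat > bot.py <<'E'
from h import *
p,d,K,W=cam('wrist')
T=tool();b=T@np.array([-.0017,0,.077,1]);print('TCP',T[:3,3],'bottom',b[:3],'want .6006 -.3172','z',T[:3,2],get_obs()['contact_force'],get_obs()['gripper_width'])
plan(T[:3,3]+np.r_[.6006-b[0],-.3172-b[1],.0],83.5,claw=0,n=1)
I=p.copy();pk=np.array([.6006,-.3172]);a=np.radians(-6.5);ex=np.array([np.cos(a),np.sin(a)]);ey=np.array([-ex[1],ex[0]])
for sx in(-.019,.019):
  for sy in(-.055,.055):
    uv=proj(np.r_[pk+sx*ex+sy*ey,.06],K,W)[0];cv2.circle(I,tuple(int(k) for k in uv),2,(0,0,255),-1)
for s in (-.038,.038):
    uv=proj((T@np.array([-.0017+s,0,.077,1]))[:3],K,W)[0];cv2.circle(I,tuple(int(k) for k in uv),2,(0,255,255),-1)
import sys;cv2.imwrite(sys.argv[1],I)
E
python3 bot.py pics/w7.png
```

```text
TCP [ 0.60472898 -0.31296516  0.16938012] bottom [ 0.60865447 -0.31604309  0.09252307] want .6006 -.3172 z [ 0.05343294 -0.01803341 -0.99840859] [-0.41555614 -0.35926165 -0.43225203] 0.047941424278128024
t 10.525 at [ 0.6047 -0.313   0.1694] yaw 83.62 D [-8.1 -1.2  0. ] dyaw -0.12 rows 1 q [ 0.67  0.55 -0.4   1.62  0.25  0.96  0.08]
[0, -2.0, -7.9, -0.4, 0.12]
```

View pics/w7.png

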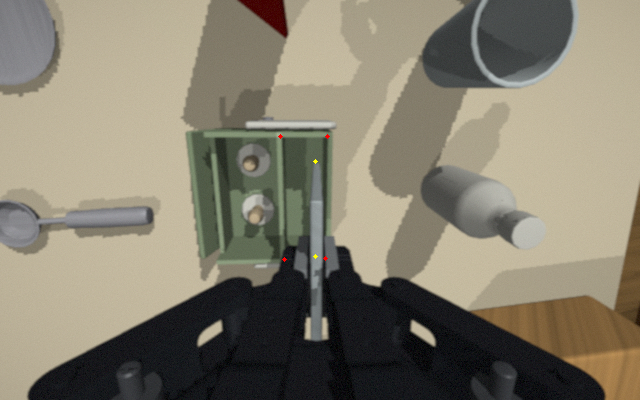

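>>> apply_moves --increments '[0,-2,-8,0,0,0,0,0,15,0,0,0,-1,12,0,0,0,0,0,0,0,0,0,0,0]'

```text
t: 11.15
eef_pos: [0.5974, -0.3155, 0.1425]
tool_rot: [0.026, 0.745, 0.666, 0.014]
contact_force: [0.5, 0.1, -0.6]
gripper_width: 0.055
```

```bash
python3 bot.py pics/w8.png
```

```text
TCP [ 0.59722115 -0.31544052  0.14238915] bottom [ 0.60135301 -0.31865227  0.06554839] want .6006 -.3172 z [ 0.05613716 -0.01977453 -0.99822722] [-0.41817539  0.35303058 -1.19417909] 0.05208195282908989
t 11.2 at [ 0.5972 -0.3154  0.1424] yaw 83.56 D [-0.8  1.5  0. ] dyaw -0.06 rows 1 q [ 0.67  0.57 -0.39  1.66  0.26  0.91  0.08]
[0, 1.4, -0.9, -0.1, 0.06]
```

View pics/w8.png

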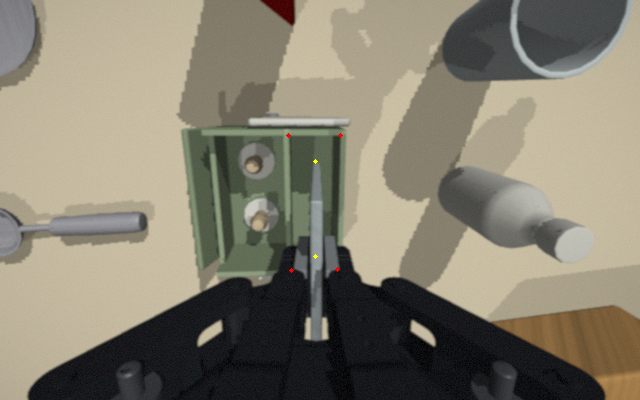

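Bottom edge (yellow) sits midway between the pocket walls (red). Lowering.

>>> apply_moves --increments '[0,1,-1,15,0,0,0,-1,15,0,0,0,-1,15,0,0,0,0,8,0,0,0,0,0,0]'

```text
t: 11.82
eef_pos: [0.597, -0.3148, 0.0846]
tool_rot: [0.025, 0.745, 0.666, 0.014]
contact_force: [0.1, 0.3, -0.8]
gripper_width: 0.049
```

```bash
python3 bot.py pics/w9.png
```

```text
TCP [ 0.59718602 -0.31486749  0.08505157] bottom [ 0.60126546 -0.31804252  0.00820648] want .6006 -.3172 z [ 0.05545003 -0.01929684 -0.99827497] [ 0.02755398 -0.56161843 -1.32121631] 0.05164326017894436
t 11.875 at [ 0.5972 -0.3149  0.0851] yaw 83.58 D [-0.7  0.8  0. ] dyaw -0.08 rows 1 q [ 0.66  0.63 -0.37  1.7   0.3   0.81  0.05]
[0, 0.8, -0.8, -0.1, 0.08]
```

>>> apply_moves --increments '[0,0,0,2,0,12,0,0,0,0,25,0,0,0,0,40,0,0,0,0,70,0,0,0,0,70,0,0,0,0,70,0,0,0,0]'

```text
t: 12.75
eef_pos: [0.5987, -0.3156, 0.0852]
tool_rot: [0.027, 0.745, 0.666, 0.015]
contact_force: [0.4, 0.6, -0.5]
gripper_width: 0.818
```

```bash
python3 bot.py pics/w10.png
```

```text
TCP [ 0.59868953 -0.31551597  0.08515   ] bottom [ 0.60303367 -0.31881956  0.00832484] want .6006 -.3172 z [ 0.0588936  -0.02096731 -0.99804405] [ 0.74367832 -0.46863052 -0.06051091] 0.8185044953613745
t 12.8 at [ 0.5987 -0.3155  0.0851] yaw 83.56 D [-2.4  1.6  0. ] dyaw -0.06 rows 1 q [ 0.65  0.63 -0.37  1.7   0.3   0.8   0.05]
[0, 1.3, -2.6, -0.2, 0.06]
```

View pics/w10.png

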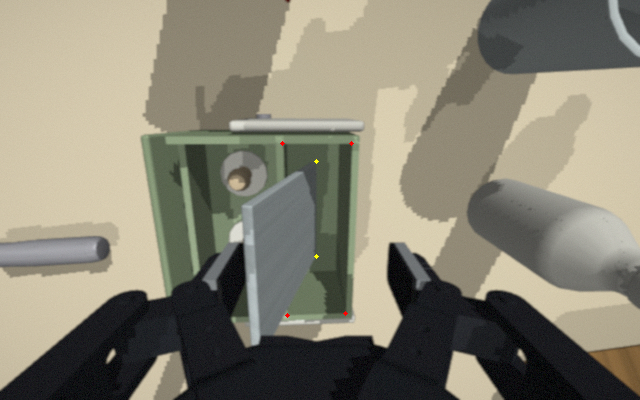

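>>> apply_moves --increments '[80,0,0,-10,0,80,0,0,-20,0,80,0,1,-30,0,80,0,1,-35,0,80,0,1,-35,0,80,0,1,-30,0]'

```text
t: 13.55
eef_pos: [0.5924, -0.3119, 0.2547]
tool_rot: [0.028, 0.745, 0.666, 0.015]
contact_force: [-0.4, 0.0, -1.0]
gripper_width: 0.934
```

```bash
python3 - <<'E'
from h import *
p,d,K,W=cam('wrist');cv2.imwrite('pics/w11.png',p)
# measure knob etc from scene/top
P,D,K2,W2=cam('top');cv2.imwrite('pics/top2.png',cv2.resize(P[100:280,260:480],None,fx=3.6,fy=3.6,interpolation=cv2.INTER_CUBIC))
plan([.57,.085,.32],None,claw=80)
E
```

```text
t 13.65 at [ 0.5945 -0.3125  0.2579] yaw 83.59 D [-24.5 397.5  62.1] dyaw 0 rows 9 q [ 0.69  0.45 -0.42  1.57  0.2   1.1   0.12]
[80, 43.5, -7.1, -8.1, 0.0, 80, 43.5, -7.1, -8.1, 0.0, 80, 43.5, -7.1, -8.1, 0.0, 80, 43.5, -7.1, -8.1, 0.0, 80, 43.5, -7.1, -8.1, 0.0, 80, 43.5, -7.1, -8.1, 0.0, 80, 43.5, -7.1, -8.1, 0.0, 80, 43.5, -7.1, -8.1, 0.0, 80, 43.5, -7.1, -8.1, 0.0]
```

View pics/w11.png

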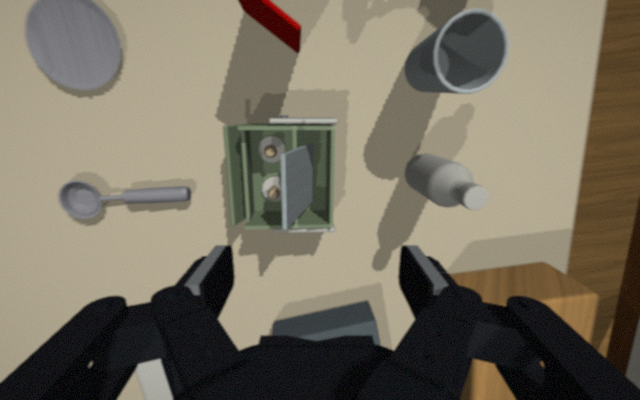

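View pics/top2.png

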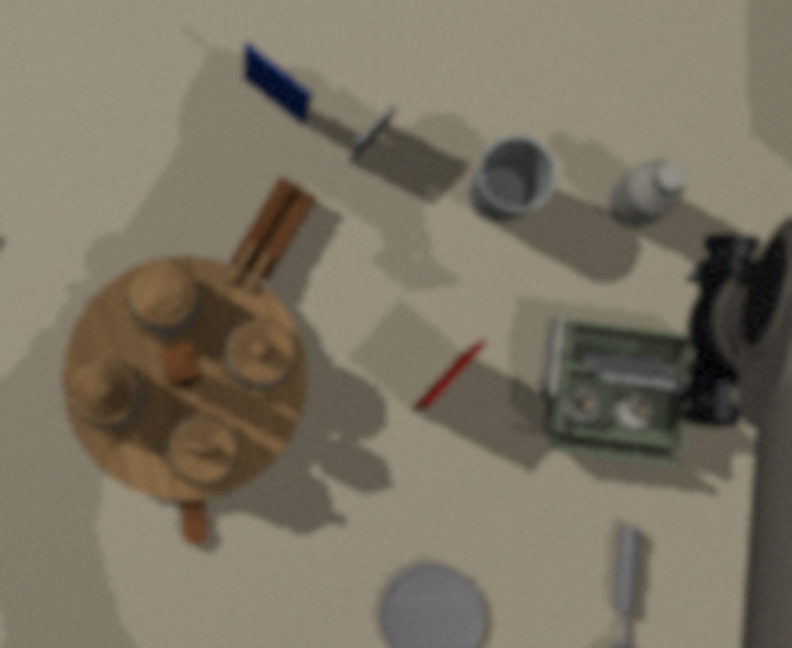

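```bash
python3 - <<'E'
from h import *
plan([.65,.115,.32],195,claw=80,n=14)
E
```

```text
t 13.65 at [ 0.5945 -0.3125  0.2579] yaw 83.59 D [ 55.5 427.5  62.1] dyaw 111.41 rows 14 q [ 0.69  0.45 -0.42  1.57  0.2   1.1   0.12]
[80, 30.7, 0.9, -4.9, -7.96, 80, 30.3, 5.1, -4.6, -7.96, 80, 29.4, 9.3, -4.3, -7.96, 80, 27.9, 13.2, -4.0, -7.96, 80, 25.8, 17.0, -3.7, -7.96, 80, 23.2, 20.4, -3.4, -7.96, 80, 20.2, 23.4, -3.2, -7.96, 80, 16.8, 26.0, -3.0, -7.96, 80, 13.1, 28.1, -2.8, -7.96, 80, 9.1, 29.6, -2.6, -7.96, 80, 5.0, 30.6, -2.5, -7.96, 80, 0.7, 31.0, -2.4, -7.96]
[80, -3.5, 30.8, -2.3, -7.96, 80, -7.7, 30.0, -2.3, -7.96]
```

>>> apply_moves --increments '[80,30,1,-8,-8,80,30,5,-8,-8,80,29,9,-8,-8,80,28,13,-8,-8,80,26,17,-6,-8,80,23,20,-5,-8,80,20,23,-4,-8,80,17,26,-3,-8,80,13,28,-3,-8,80,9,30,-2,-8,80,5,31,-2,-8,80,1,31,-2,-8]'

```text
t: 15.15
eef_pos: [0.6278, 0.0637, 0.3192]
tool_rot: [0.035, -0.021, 0.999, -0.017]
contact_force: [0.1, 0.0, -1.4]
gripper_width: 0.935
```

```bash
python3 - <<'E'
from h import *
plan([.65,.115,.32],195,claw=60,n=4)
print(tool()[:3,2])
E
```

```text
t 15.15 at [0.6278 0.0637 0.3192] yaw -177.5 D [22.2 51.3  0.8] dyaw 12.5 rows 4 q [ 0.41  0.43 -0.86  1.57  0.4   1.26  1.09]
[60, -6.1, 12.6, -0.2, -3.13, 60, -6.8, 12.2, -0.1, -3.13, 60, -7.4, 11.8, -0.1, -3.13, 60, -8.1, 11.4, -0.0, -3.13]
[ 0.06996191 -0.03150633 -0.997052  ]
```

>>> apply_moves --increments '[60,-6,12,0,-3.2,60,-7,12,0,-3.2,60,-7,12,0,-3.2,60,-8,11,0,-3,60,0,0,0,0,60,0,0,0,0]'

```text
t: 15.9
eef_pos: [0.651, 0.1159, 0.3194]
tool_rot: [0.032, -0.135, 0.99, -0.021]
contact_force: [0.2, 0.3, 0.4]
gripper_width: 0.706
```

```bash
python3 - <<'E'
from h import *
p,d,K,W=cam('wrist');cv2.imwrite('pics/w12.png',p);np.save('pics/w12.npy',d);np.save('pics/w12W.npy',W)
print(tool()[:3,2],get_obs()['q'].round(2),get_obs()['t'])
E
```

```text
[ 0.06963677 -0.03270103 -0.99703629] [ 0.32  0.5  -0.9   1.49  0.46  1.31  1.22] 15.95
```

View pics/w12.png

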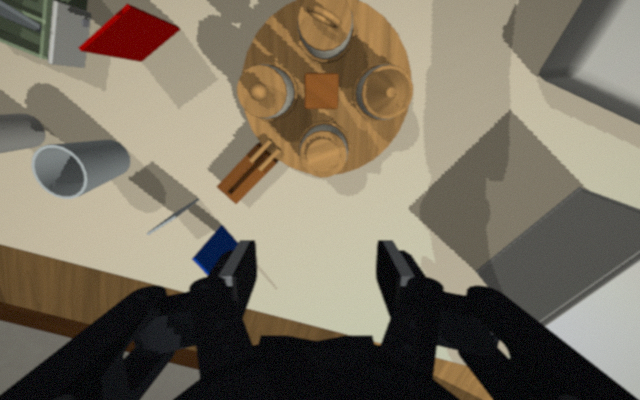

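```bash
cat > meas.py <<'E'
from h import *
import sys
def meas(p,d,K,W,nose=True):
    X=cloud(d,K,W)
    def box(x0,x1,y0,y1,z0,z1): return (d>0)&(X[...,0]>x0)&(X[...,0]<x1)&(X[...,1]>y0)&(X[...,1]<y1)&(X[...,2]>z0)&(X[...,2]<z1)
    P=X[box(.52,.62,.03,.15,.172,.188)]
    if len(P)>20: print('knob',len(P),P.mean(0).round(4),cv2.minAreaRect((P[:,:2]*1000).astype(np.float32)))
    P=X[box(.37,.46,.02,.16,.008,.022)]
    if len(P)>20:
        c=P[:,:2].mean(0);u,s,vt=np.linalg.svd(P[:,:2]-c,full_matrices=False)
        print('nose',len(P),P.mean(0).round(4),P.min(0).round(4),P.max(0).round(4),np.degrees(np.arctan2(vt[0,1],vt[0,0])),s/np.sqrt(len(P)))
    # disc rim: points at z 22..32, convex hull circle
    P=X[box(.43,.72,-.06,.24,.022,.032)]
    r=np.hypot(P[:,0]-.5725,P[:,1]-.091);P=P[r<.122]
    print('disc circ',cv2.minEnclosingCircle((P[:,:2]*1000).astype(np.float32)))
    # jars: white/any points z .07..0.085? body tops: use lids by cluster
    for nm,g in (('ring',(.502,.074)),('ball',(.589,.022)),('cone',(.551,.159)),('flat',(.636,.109))):
        m=box(g[0]-.045,g[0]+.045,g[1]-.045,g[1]+.045,.085,.108 if nm!='x' else .2)
        Q=X[m]
        if len(Q)>20: print(nm,len(Q),cv2.minEnclosingCircle((Q[:,:2]*1000).astype(np.float32)))
if __name__=='__main__':
    d=np.load('pics/w12.npy');W=np.load('pics/w12W.npy');meas(None,d,get_calibration('wrist')['mtx'],W)
    d=np.load('pics/top0.npy');c=get_calibration('top');print('top');meas(None,d,c['mtx'],np.linalg.inv(c['camera_from_world']))
E
python3 meas.py; python3 -c "
from h import *
plan([.60,.098,.33],195,claw=60)"
```

```text
knob 1213 [0.5735 0.0923 0.177 ] ((573.7076416015625, 92.33016967773438), (28.996225357055664, 29.52050018310547), 15.633326530456543)
disc circ ((576.451171875, 90.2685775756836), 118.12411499023438)
ring 1982 ((504.4505920410156, 73.49720764160156), 28.864944458007812)
ball 1809 ((592.7861328125, 23.036827087402344), 29.086809158325195)
cone 1805 ((554.7976684570312, 161.76712036132812), 28.918691635131836)
flat 1741 ((642.9547729492188, 111.29391479492188), 28.767467498779297)
top
knob 96 [0.5722 0.0913 0.1778] ((572.3157958984375, 91.18183898925781), (29.90517234802246, 29.24894142150879), 15.104426383972168)
nose 86 [0.4369 0.0811 0.0123] [0.3948 0.03   0.008 ] [0.4577 0.1511 0.0212] 151.98644473361423 [0.01340411 0.01268577]
disc circ ((575.735595703125, 89.35106658935547), 118.01787567138672)
ring 226 ((502.98333740234375, 72.79373168945312), 28.74995231628418)
ball 226 ((591.1541748046875, 21.78717041015625), 28.823509216308594)
cone 210 ((553.3527221679688, 160.98658752441406), 28.671571731567383)
flat 255 ((641.4046020507812, 109.88562774658203), 28.828413009643555)
t 15.95 at [0.651  0.1159 0.3194] yaw -164.36 D [-51.  -17.9  10.6] dyaw -0.64 rows 2 q [ 0.32  0.5  -0.9   1.49  0.46  1.31  1.22]
[60, 26.6, -2.1, -6.8, 0.32, 60, 26.6, -2.2, -6.7, 0.32]
```

>>> apply_moves --increments '[60,27,-2,-7,0,60,27,-2,-7,0,60,0,0,0,0,60,0,0,0,0]'

```text
t: 16.45
eef_pos: [0.5983, 0.0951, 0.3305]
tool_rot: [0.032, -0.133, 0.99, -0.022]
contact_force: [0.2, -0.8, 0.8]
gripper_width: 0.7
```

```bash
python3 - <<'E'
from h import *
from meas import meas
p,d,K,W=cam('wrist');cv2.imwrite('pics/w13.png',p);np.save('pics/w13.npy',d);np.save('pics/w13W.npy',W)
meas(p,d,K,W)
print(tool()[:3,2],get_obs()['q'].round(2),get_obs()['t'])
E
```

```text
knob 941 [0.5729 0.0922 0.1769] ((573.39453125, 92.52983856201172), (29.55300521850586, 29.277097702026367), 15.578136444091797)
nose 569 [0.4383 0.0814 0.0111] [0.4173 0.0692 0.0081] [0.4589 0.0947 0.0145] 4.607197402880068 [0.01118784 0.00665459]
disc circ ((575.8234252929688, 89.27786254882812), 118.2734603881836)
ring 1836 ((504.168701171875, 73.53438568115234), 28.84872055053711)
ball 1485 ((592.4427490234375, 22.969188690185547), 28.961244583129883)
cone 1482 ((554.5271606445312, 161.82467651367188), 28.90167236328125)
flat 1454 ((642.7171020507812, 111.45458984375), 28.894960403442383)
[ 0.06964308 -0.03415097 -0.99698724] [ 0.42  0.39 -0.94  1.61  0.39  1.27  1.25] 16.5
```

View pics/w13.png

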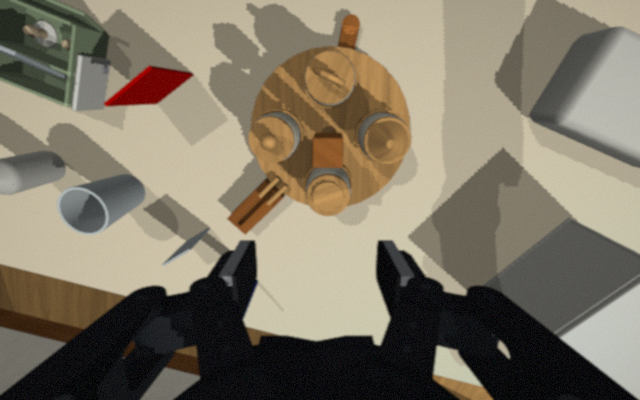

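```bash
python3 - <<'E'
from h import *
plan([.5747,.0919,.23],195.3,claw=60,n=4)
E
```

```text
t 16.5 at [0.5983 0.0954 0.3305] yaw -164.61 D [ -23.6   -3.5 -100.5] dyaw -0.09 rows 4 q [ 0.42  0.39 -0.94  1.61  0.39  1.27  1.25]
[60, 7.4, 2.0, 24.7, 0.02, 60, 7.4, 2.0, 24.7, 0.02, 60, 7.4, 2.0, 24.7, 0.02, 60, 7.4, 2.0, 24.7, 0.02]
```

>>> apply_moves --increments '[60,7,2,25,0,60,7,2,25,0,60,7,2,25,0,60,7,2,22,0,60,0,0,0,0,60,0,0,0,0]'

```text
t: 17.25
eef_pos: [0.5794, 0.0941, 0.2289]
tool_rot: [0.033, -0.133, 0.99, -0.02]
contact_force: [-0.1, 0.2, 0.5]
gripper_width: 0.701
```

```bash
python3 - <<'E'
from h import *
plan([.5747,.0919,.143],195.3,claw=60,n=4)
print(tool()[:3,:3])
E
```

```text
t 17.25 at [0.5794 0.0941 0.2289] yaw -164.65 D [ -4.7  -2.2 -85.9] dyaw -0.05 rows 4 q [ 0.4   0.44 -0.91  1.78  0.46  1.07  1.17]
[60, 2.6, 0.8, 21.3, 0.01, 60, 2.6, 0.8, 21.3, 0.01, 60, 2.6, 0.8, 21.3, 0.01, 60, 2.6, 0.8, 21.3, 0.01]
[[-0.96256165 -0.26163826  0.07085546]
 [-0.26424704  0.96398226 -0.03019433]
 [-0.06040342 -0.04778725 -0.99702949]]
```

>>> apply_moves --increments '[60,3,1,15,0,60,3,1,22,0,60,3,1,22,0,60,3,1,20,0,60,0,0,2,0,60,0,0,0,0]'

```text
t: 18.0
eef_pos: [0.5752, 0.0932, 0.1457]
tool_rot: [0.036, -0.132, 0.99, -0.019]
contact_force: [-0.7, 0.8, 0.2]
gripper_width: 0.703
```

```bash
python3 - <<'E'
from h import *
p,d,K,W=cam('wrist');cv2.imwrite('pics/w14.png',p)
plan([.5747,.0919,.143],195.3,claw=60,n=1)
print(get_obs()['contact_force'])
E
```

```text
t 18.05 at [0.5752 0.0931 0.1457] yaw -164.7 D [-0.5 -1.2 -2.7] dyaw 0.0 rows 1 q [ 0.35  0.53 -0.85  1.87  0.57  0.92  1.07]
[60, 1.0, -0.9, 2.7, -0.0]
[ 0.71772296 -0.16563138  0.40816237]
```

View pics/w14.png

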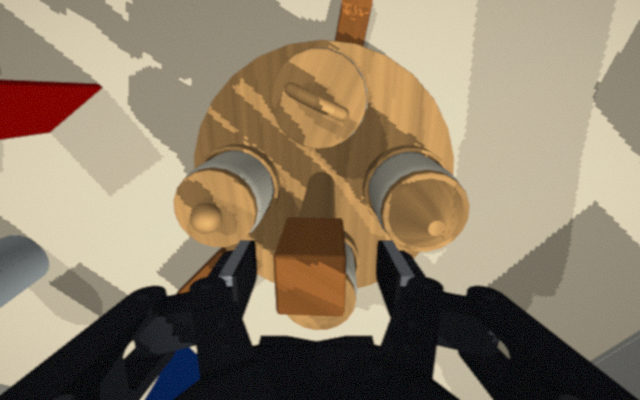

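>>> apply_moves --increments '[60,0,-1,3,0,45,0,0,0,0,30,0,0,0,0,20,0,0,0,0,20,0,0,0,0,20,0,0,0,0]' --squeeze 30

```text
t: 18.8
eef_pos: [0.577, 0.0913, 0.1445]
tool_rot: [0.037, -0.131, 0.99, -0.02]
contact_force: [0.0, -1.0, 0.1]
gripper_width: 0.355
```

```bash
python3 - <<'E'
from h import *
p,d,K,W=cam('wrist');cv2.imwrite('pics/w15.png',p);np.save('pics/w15.npy',d);np.save('pics/w15W.npy',W)
from meas import meas
meas(p,d,K,W)
plan([.5747,.0919,.143],195.3,claw=60,n=1)
print(get_obs())
E
```

```text
knob 6559 [0.5704 0.0926 0.1781] ((571.9270629882812, 97.50709533691406), (31.099533081054688, 81.5194320678711), 14.934521675109863)
nose 1248 [0.4434 0.0818 0.011 ] [0.4273 0.0689 0.0085] [0.4588 0.0945 0.0134] -9.505266832327209 [0.00818316 0.00681251]
disc circ ((576.7100219726562, 90.18405151367188), 118.1490707397461)
ring 6657 ((504.2676696777344, 73.33032989501953), 28.894350051879883)
ball 4580 ((592.3604125976562, 22.948246002197266), 29.14740562438965)
cone 4770 ((554.7387084960938, 161.47872924804688), 29.138092041015625)
flat 652 ((654.6436157226562, 114.205810546875), 24.41720962524414)
t 18.85 at [0.577  0.0913 0.1445] yaw -164.83 D [-2.3  0.6 -1.5] dyaw 0.13 rows 1 q [ 0.35  0.53 -0.84  1.87  0.57  0.92  1.07]
[60, 2.2, 1.2, 1.3, -0.13]
{'t': 18.85, 'q': array([ 0.35269396,  0.52867959, -0.84201403,  1.87236275,  0.57150763,
        0.91631397,  1.0716566 ]), 'joint_vel': array([-1.53581309e-04,  1.77188504e-03, -8.85644843e-04,  5.95540302e-04,
        9.99567049e-05, -1.25849108e-03,  6.59578402e-04]), 'joint_torque': array([-6.65934663e-01, -4.95428395e+01, -1.06504288e+01, -2.30538154e+01,
        6.13680594e-01, -1.08915896e-01,  3.91185971e-02]), 'eef_pos': array([0.57704249, 0.09132443, 0.14451592]), 'tool_rot': array([ 0.03725648, -0.13102846,  0.99048435, -0.01960235]), 'contact_force': array([-0.31213533, -0.9727163 ,  1.22413797]), 'torque': array([ 0.49489982,  0.25996134, -0.0535267 ]), 'gripper_width': 0.35639015722791056}
```

View pics/w15.png

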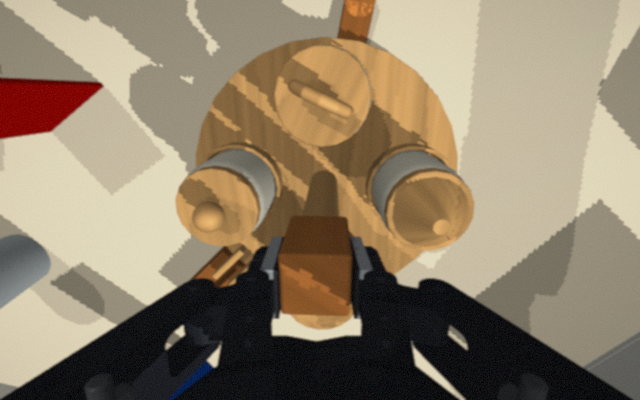

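>>> apply_moves --increments '[20,0,0,0,2,20,0,0,0,2,20,0,0,0,2,20,0,0,0,2,20,0,0,0,2,20,0,0,0,0,20,0,0,0,0]'

```text
t: 19.73
eef_pos: [0.5771, 0.091, 0.1446]
tool_rot: [0.039, -0.038, 0.998, -0.017]
contact_force: [-0.6, -0.4, -0.4]
gripper_width: 0.354
```

```bash
cat > ang.py <<'E'
from h import *
from meas import meas
import sys
p,d,K,W=cam('wrist');cv2.imwrite(sys.argv[1],p)
X=cloud(d,K,W);o=get_obs()
ax=np.array([.5735,.0924]);out={}
B=((d>0)&(X[...,2]>.085)&(X[...,2]<.108))
for it,(nm,k) in enumerate((('ring',0),('ball',90),('cone',-90))):
    best=None;th=np.radians(float(sys.argv[2])+k);g=ax+.0715*np.array([np.cos(th),np.sin(th)])
    m=B&(np.hypot(X[...,0]-g[0],X[...,1]-g[1])<.037)
    c,r=cv2.minEnclosingCircle((X[m][:,:2]*1000).astype(np.float32));out[nm]=np.array(c);print(nm,np.round(c,1),round(r,1),'dir',np.degrees(np.arctan2(c[1]-ax[1]*1000,c[0]-ax[0]*1000))%360)
v=out['ball']-out['cone'];print('ball-cone => ring dir',(np.degrees(np.arctan2(v[1],v[0]))-90)%360, 'mid',(out['ball']+out['cone'])/2)
print(o['t'],o['eef_pos'],'yaw',np.degrees(np.arctan2(tool()[1,0],tool()[0,0]))%360,o['contact_force'],o['torque'],o['gripper_width'])
E
python3 ang.py pics/w16.png 185
```

```text
ring [502.   86.9] 28.9 dir 184.37692625144842
ball [578.8  20.4] 29.2 dir 274.1782679261952
cone [568.4 163.8] 29.0 dir 94.12020520797816
ball-cone => ring dir 184.14935470912184 mid [573.55752563  92.1107111 ]
19.775 [0.57709726 0.0909732  0.14464152] yaw 184.44668800357485 [ 0.17417166 -1.19857078  0.26438376] [ 0.14105705  0.31117085 -0.04045307] 0.3592519240138307
```

View pics/w16.png

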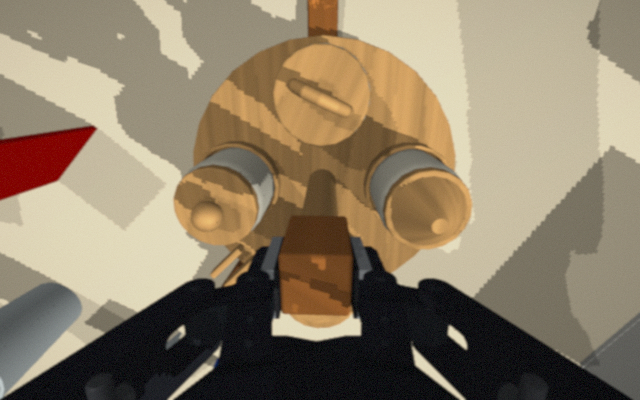

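```bash
python3 - <<'E'
from h import *
ax=np.array([.5735,.0924])
def nose(d,K,W,n):
    X=cloud(d,K,W);m=(d>0)&(X[...,2]>.008)&(X[...,2]<.02)&(X[...,0]<.455)&(X[...,0]>.40)&(abs(X[...,1]-.082)<.03)
    P=X[m][:,:2]-ax;r=np.hypot(*P.T);a=np.degrees(np.arctan2(P[:,1],P[:,0]))%360
    for lo in np.arange(.118,.158,.006):
        s=(r>lo)&(r<lo+.006)
        if s.sum()>15: print(n,round(lo,3),s.sum(),((a[s].min()+a[s].max())/2).round(2),a[s].mean().round(2),(np.percentile(a[s],[5,95]).mean()).round(2))
K=get_calibration('wrist')['mtx']
for k in ('w13','w15'): nose(np.load(f'pics/{k}.npy'),K,np.load(f'pics/{k}W.npy'),k)
p,d,K,W=cam('wrist');nose(d,K,W,'now')
p,d,K,W=cam('top');nose(d,K,W,'top')
cv2.imwrite('pics/top3.png',cv2.resize(p[100:280,260:480],None,fx=3.6,fy=3.6,interpolation=cv2.INTER_CUBIC))
E
```

```text
w13 0.118 68 184.52 184.28 184.49
w13 0.124 87 184.63 184.66 184.67
w13 0.13 92 184.63 184.56 184.63
w13 0.136 90 184.64 184.59 184.62
w13 0.142 91 184.64 184.75 184.73
w13 0.148 80 184.66 184.67 184.66
w13 0.154 21 184.88 184.83 184.7
w15 0.118 209 184.64 184.42 184.59
w15 0.124 267 184.7 184.75 184.77
w15 0.13 272 184.77 184.77 184.76
w15 0.136 278 184.75 184.77 184.76
w15 0.142 109 184.75 183.38 184.13
now 0.118 205 184.79 184.37 184.63
now 0.124 268 184.8 184.8 184.82
now 0.13 278 184.65 184.63 184.64
now 0.136 221 184.64 184.72 184.66
```

View pics/top3.png

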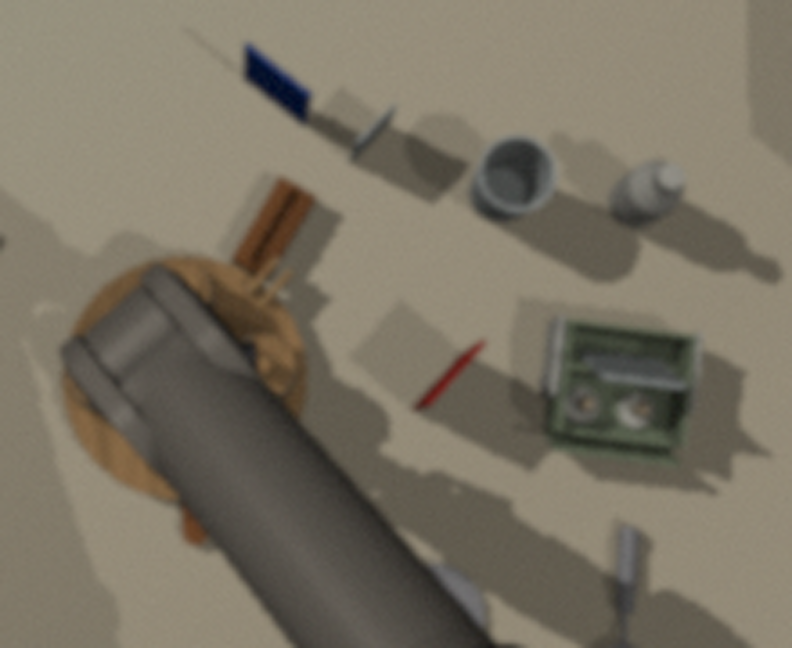

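Nose is at 184.7°, the ring jar at about 184.25°. I correct by −0.4° of roll.

>>> apply_moves --increments '[20,0,0,0,-0.4,20,0,0,0,0,20,0,0,0,0,20,0,0,0,0]'

```text
t: 20.38
eef_pos: [0.5771, 0.091, 0.1446]
tool_rot: [0.039, -0.042, 0.998, -0.017]
contact_force: [-0.1, -1.3, 1.8]
gripper_width: 0.354
```

```bash
python3 ang.py pics/w17.png 184.7;  python3 - <<'E'
from h import *
p,d,K,W=cam('scene');cv2.imwrite('pics/scene3.png',cv2.resize(p[130:300,160:400],None,fx=3.3,fy=3.3,interpolation=cv2.INTER_CUBIC))
X=cloud(d,K,W);m=(d>0)&(abs(X[...,0]-.6)<.06)&(abs(X[...,1]+.317)<.06)&(X[...,2]>.07)&(X[...,2]<.14);print('plate over bin',m.sum(),X[m].mean(0),X[m].max(0))
E
```

```text
ring [502.   86.3] 29.0 dir 184.89861261630313
ball [579.5  20.5] 29.2 dir 274.7667000284212
cone [568.2 163.8] 29.4 dir 94.22420274076794
ball-cone => ring dir 184.49665924442508 mid [573.86431885  92.10759449]
20.425 [0.57709164 0.09102342 0.1446614 ] yaw 184.88244555729202 [-0.09621565 -1.2786318   1.05563219] [0.20373827 0.32453731 0.01501165] 0.3525254927046104
plate over bin 372 [ 0.57610026 -0.3174584   0.09259191] [ 0.58886788 -0.27929734  0.11837527]
```

View pics/scene3.png

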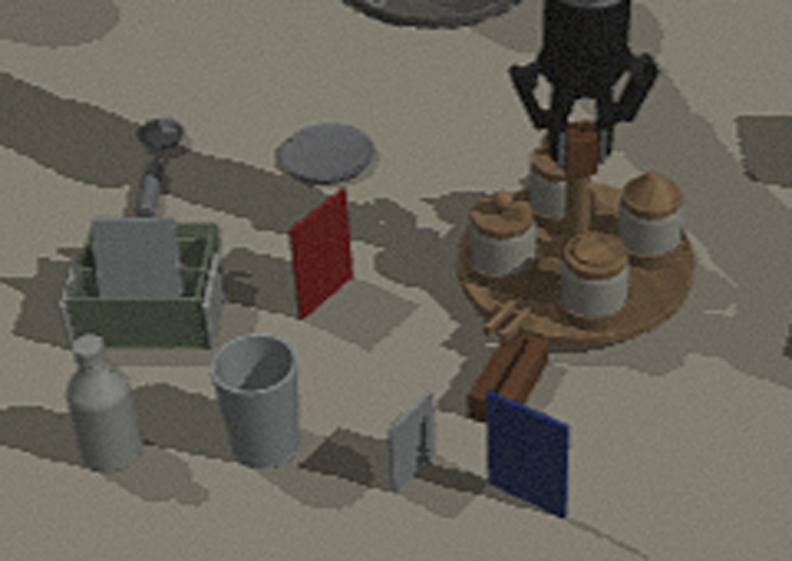

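```bash
python3 -c "
from station import *
print(hand_in())"
```

```text
the job is handed in; nothing more can be done
None
```

I carried out the whole task and handed it in at about 20.5 s of the 51 s allowed; no verdict was reported.

- **Plate:** I lifted the larger grey plate straight up out of the slotted block, stood it in the bin's empty back pocket and let go. The last picture shows it in the pocket, leaning on the dividing wall.
- **Carousel:** I gripped the knob with a 30 N grip and turned the carousel about 10.5° clockwise. I then turned it back 0.4° because it had gone slightly too far. The gripper is still holding the knob.

**Last checks:**
- **Jar direction:** the nose points at 184.7°. The ring jar measured 184.9° directly, and 184.5° worked out from the ball and cone jars. The two differ by 0.4° and fall either side of the nose.
- **Other things:** the last pictures show all four jars standing in their cups and no visible change in the bystanders I could see. I checked this by eye, without measuring positions again.
- **Forces:** contact forces stayed around 3 N or less in every reading I took.
- **Tool tilt:** the tool gradually tilted to about 5° from vertical. I allowed for this when placing the plate and gripping the knob, and the measured knob opening was 30 mm.

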